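# Roll the indexing block slot-up and lay it in the gate test frame

### The job

Roll the slotted hexagonal indexing block over on the table until its slotted flat faces straight up and it rests flat there. Then lift it and lay it gently in the gate test frame, one hexagonal head squarely down in each of the two saddles, slot still facing up, and let go. Never let it drop, and leave the plain indexing block, the spinner, and the brass cup with its ball where they are.

Things in the scene. Friction and masses are not known exactly. Their poses are not given: they have to be found in the camera images.
- block_center (a point): Centre of the loose slotted block, white plastic, 0.35 to 0.57 kg; in mm: 150 long. Two hexagonal heads in line, 64 across flats, 74 across corners, 42 long, joined by a round waist, diameter 40, length 66. x: long axis. z: out of the slotted flat, the only one with a lengthwise slot (on both heads). Lying on a flat, the centre is 32 up. At the start the slotted flat is 120 degrees from up, to one side or the other.
- slot (a point): Middle of the slotted flat, level with the flats of the two heads (at the waist, so in the air), 32 mm from the block's centre. The slots, one in each head, are in line along the block, 16 mm wide, 6 mm deep, open at both ends. The opposite flat of each head shows the round steel end, 16 mm across, of a dowel set flush. Axes as the block's.
- plain_center (a point): Centre of the plain indexing block: the same size, shape and material as the slotted one, with no slot and no dowels. x axis: its long axis. Loose; it is to be left alone.
- cradle (a point): Point midway between the two dark steel saddles of the fixed gate test frame, level with their floors, 16 mm above the table. y: from saddle to saddle, along which the block lies (either way round); z up; x towards the gate. In mm: saddles centred at y -54 and +54, each 26 long; flat floor 61 wide between lips 12 high (5 mm play each side). A seated block's centre is 32 above this point.
- frame: The fixed gate test frame; origin on the table under the cradle point, same axes. Aluminium base plate 6 mm thick, x from -55 to +165 mm, y from -95 to +95 mm. The small gate portal, 72 mm high above the table and 78 mm wide, stands across x = 130 mm.
- gate (a joint): Swing of the little steel wire gate on its pivot in the portal of the frame, in rad: 0 hangs down, grows as the wire swings away from the saddles. It has no part in the job.
- cup: Brass saucer cup, 72 mm across and 26 mm high, fixed on the table; origin at the centre of its underside. The ball lies in it.
- ball_center (a point): Centre of the chrome pinball, 27 mm in diameter, lying loose in the brass cup.
- spinner_center (a point): Spinner: an orange plastic plate in a steel bracket, 30 by 76 mm and 52 mm high, loose, standing on the table; the point lies half-way up its middle.
There are look-alikes about, which are no part of the job. Leave any black or orange look-alike of the part that bears block_center alone.

How it is judged:
By the outcome, as a careful person would: the job done as asked, in the order asked, and still so for the second after the job is handed in, with the robot touching nothing.
It also fails if it takes over 67 s, if anything falls off the work surface, if the arm or the gripper's body presses on something with over 40 N, if the wrist force passes 120 N, or if a joint passes its speed limit or range.

### The arm

A 7-joint arm with a two-finger parallel gripper is mounted at the origin on the work surface. World frame = base frame: x ahead of the robot, y to its left, z up, the work surface at z = 0. Lengths are in m, angles in rad, forces in N, time in s.
With the tool pointing down it reaches from about 0.425 to 0.875 m from the base axis. Payload 9.9 kg.
Tool frame: the origin (TCP) lies midway between the tips of the shut fingers; the grasp point (between the pads) lies behind it (robot.grip_point_offset is the x of the grasp point in the tool frame, in m); x points along the fingers, y is the direction in which the jaws open and shut, and the axes are right-handed (so a half turn about x gives the same grasp; the last joint's range is limited). The gripper opens to 85 mm and grips with 20 to 120 N. Pads are 22 mm wide; open, the fingers measure 114 mm over their backs; the gripper's body (76 mm by 85 mm) begins 54 mm behind the grasp point. The pads swing forward as they close: fully open they stand 13 mm farther back than shut.
Start: joints at [-1.375, 0.576, 0.025, 1.437, -0.015, 1.129, -0.057], TCP at [0.186, 0.649, 0.231] pointing down, gripper open.
Joint ranges: [-2.76, 2.76], [-0.34, 2.15], [-1.52, 1.57], [0.19, 2.46], [-1.09, 4.23], [0.17, 1.99], [-2.82, 2.82]. Speed limits (rad/s): [2.22, 2.22, 3.01, 3.01, 3.14, 3.14, 3.14].

### API

Orientations are given as a unit quaternion [x, y, z, w].
In Python, from cell import robot, eyes, finish_job gives the robot as it stands.
- The arm moves only by the shell command python3 -m crank 'ROWS' [FORCE]. ROWS is JSON, a list that holds one entry, the list of rows, each a list of 7 numbers: the shift along the tool's x, y, z in cm, then the turn, a rotation vector about the tool's x, y, z in degrees, then the closure, from -1 (fully open) to 1 (shut). In form: [[[tx, ty, tz, ax, ay, az, fingers], ...]]. A call has exactly 10 rows; each row is the pose to reach, as a shift and turn from the pose commanded when the call began, along the tool's axes at that moment; what a row does not reach only later rows make up. A row lasts 1/8 s, in which the tool goes at most 62.5 mm and 10.7 degrees, less where a joint would pass 70% of its speed; a pose out of reach is approached as far as the arm can. A call with a gripper value outside its range is refused whole. The fingers move at their own pace and stop on an object; FORCE is the grip in N (left out, the last holds). Time passes only in rows, so rows that repeat a pose let the fingers close, or fill a call up. It gives the time, the measured TCP pose, the force and the opening at its end, in the units of the state.
- robot.get_state(): the state, without advancing time (a new reading comes with each control period).
- eyes.get_image(name): name is "side" or "top"; returns a dict with "img" (480x640x3 uint8, red, green, blue), "fx", "fy", "cx", "cy" (pixels), "dist_coeffs" ([k1, k2, p1, p2, k3] as OpenCV has them; the pictures are not rectified), "cam_to_world" (4x4, takes a point from camera to world coordinates). Camera axes: x right, y up, looking along -z (the intrinsics and any distortion apply to the point x, -y, -z); pixel columns grow to the right and rows downward; lengths in m; the calibration is good to about 2 mm. A picture is of the moment at which its call begins. There is no depth.
- finish_job(): hands the job in, once; it reports no verdict.
The state is a dict: "time_s": time; "joints": joint angles; "joint_velocities": joint speeds; "effort": joint torques, N m; "ee_pos": TCP position; "ee_rot": TCP orientation; "contact_force": force on the tool from outside, world axes, zero at the start; "ft_torque": the same for the moment, N m; "grip_width": opening from 0.0 (shut) to 1.0 (fully open).
Only numpy, scipy, OpenCV 4.12 (cv2) and the standard library are available. Lean on these libraries where they do the work, as an engineer would, in place of code of your own. Each camera call takes 0.05 s, during which the arm holds its last target.

## Working session

There is one attempt and no reset: what is moved stays moved. The work goes in short steps, Python scripts to look and compute and a shell command to move; the robot and the scene stay as the last step left them, time stands still between calls to the robot, and variables do not carry over. Pictures are saved under pics/ and viewed, and the job is handed in when it is done.

```bash
ls; mkdir -p pics; python3 - <<'E'
from cell import robot, eyes
import cv2
print(robot.get_state(), robot.grip_point_offset)
for n in ("side","top"):
    d=eyes.get_image(n); cv2.imwrite(f"pics/{n}0.png",d["img"][:,:,::-1]); print({k:v for k,v in d.items() if k!="img"})
E
```

```text
pics
{'time_s': 0.0, 'joints': array([-1.3747438 ,  0.57652738,  0.02483853,  1.43789899, -0.01495536,
        1.12902969, -0.05653204]), 'joint_velocities': array([-0.00068726,  0.00127683,  0.00132376, -0.00124716, -0.00047788,
        0.00040517, -0.00074016]), 'effort': array([ 4.95087643e-04, -7.65766025e+01,  2.25061521e+00, -2.85959852e+01,
        1.53726112e-02,  1.29060136e-02,  1.15580454e-05]), 'ee_pos': array([0.18632339, 0.64829741, 0.23044893]), 'ee_rot': array([ 0.09801873,  0.70023557, -0.09920353,  0.70015794]), 'contact_force': array([ 0.27145167,  0.82970895, -0.06199762]), 'ft_torque': array([-0.02944831,  0.00128544,  0.00522038]), 'grip_width': 0.9999609400350288} -0.0187
{'fx': 477.10677151579904, 'fy': 477.10677151579904, 'cx': 323.08130038500457, 'cy': 234.3190031402668, 'dist_coeffs': array([-0.10631043,  0.        ,  0.        ,  0.        ,  0.        ]), 'cam_to_world': array([[ 0.72463308,  0.38245166, -0.57326924, -0.03669026],
       [-0.68895557,  0.38307148, -0.61530193, -0.60891315],
       [-0.01572015,  0.84082517,  0.54107847,  0.60724814],
       [ 0.        ,  0.        ,  0.        ,  1.        ]])}
{'fx': 449.8575324606447, 'fy': 449.8575324606447, 'cx': 326.5930014194613, 'cy': 244.70684615027687, 'dist_coeffs': array([-0.11543405,  0.        ,  0.        ,  0.        ,  0.        ]), 'cam_to_world': array([[ 0.0100866 ,  0.99657776, -0.08204288,  0.48081207],
       [-0.9999016 ,  0.01085203,  0.00888908, -0.02622046],
       [ 0.00974899,  0.08194514,  0.99658916,  0.89476467],
       [ 0.        ,  0.        ,  0.        ,  1.        ]])}
```

View pics/side0.png

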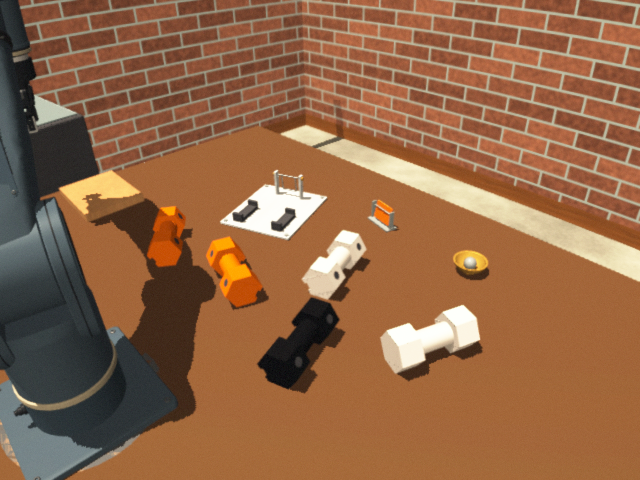

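View pics/top0.png

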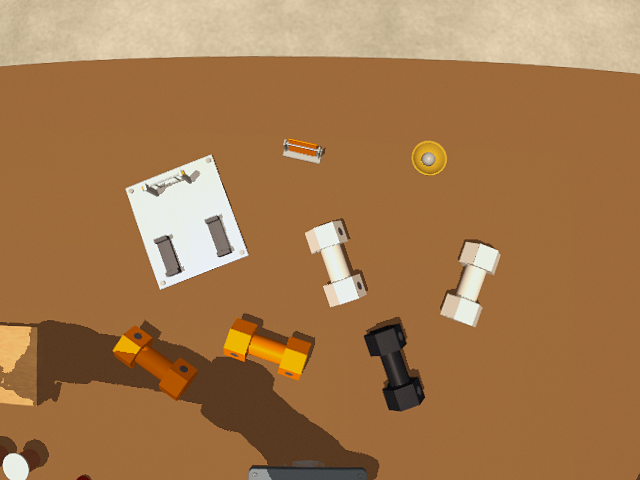

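The slotted block is the white one at about (336,263) in the top view. Its dowel ends show at (341,231) and (360,286), on its right (−y) upper flank, so the slot is on the lower left. I'll zoom in on it and measure.

```bash
cat > h.py <<'E'
import numpy as np, cv2
from cell import robot, eyes
from scipy.spatial.transform import Rotation as R
def ray(d,p):
    K=np.array([[d["fx"],0,d["cx"]],[0,d["fy"],d["cy"]],[0,0,1]])
    u=cv2.undistortPoints(np.array(p,float).reshape(-1,1,2),K,np.array(d["dist_coeffs"])).reshape(-1,2)
    c=np.c_[u[:,0],-u[:,1],-np.ones(len(u))]; T=np.array(d["cam_to_world"])
    return T[:3,3], c@T[:3,:3].T
def onz(d,p,z):
    o,v=ray(d,p); return o+v*((z-o[2])/v[:,2])[:,None]
def proj(d,P):
    T=np.array(d["cam_to_world"]); c=(np.atleast_2d(P)-T[:3,3])@T[:3,:3]
    K=np.array([[d["fx"],0,d["cx"]],[0,d["fy"],d["cy"]],[0,0,1]])
    c=c*[1,-1,-1]
    return cv2.projectPoints(c,np.zeros(3),np.zeros(3),K,np.array(d["dist_coeffs"]))[0].reshape(-1,2)
def tri(d1,p1,d2,p2):
    A=[];b=[]
    M=np.zeros((3,3));w=np.zeros(3)
    for d,p in((d1,p1),(d2,p2)):
        o,v=ray(d,[p]); v=v[0]/np.linalg.norm(v[0]); Q=np.eye(3)-np.outer(v,v); M+=Q; w+=Q@o
    return np.linalg.solve(M,w)
def crop(d,x,y,w,h,s,name):
    cv2.imwrite(name,cv2.resize(d["img"][y:y+h,x:x+w,::-1],None,fx=s,fy=s,interpolation=cv2.INTER_CUBIC))
E
python3 - <<'E'
from h import *
t=eyes.get_image("top"); s=eyes.get_image("side")
crop(t,280,200,120,120,5,"pics/t1.png"); crop(s,290,220,100,90,6,"pics/s1.png"); crop(t,115,145,140,150,4,"pics/t2.png"); crop(s,210,160,130,90,6,"pics/s2.png")
for d in (t,):
    hsv=cv2.cvtColor(d["img"],cv2.COLOR_RGB2HSV)
    m=((hsv[...,1]<70)&(hsv[...,2]>110)).astype(np.uint8)
    n,l,st,c=cv2.connectedComponentsWithStats(m)
    for i in range(1,n):
        if st[i,4]>300 and st[i,1]>100:
            ct=cv2.findContours((l==i).astype(np.uint8),0,2)[0][0]
            r=cv2.minAreaRect(ct); b=cv2.boxPoints(r); print(st[i],c[i],r,b.round(1).tolist(), onz(d,[c[i]],.032),onz(d,b,.032)[:, :2].round(4).tolist())
E
```

```text
[283 139  40  25 331] [302.69486405 153.82175227] ((301.57843017578125, 151.11911010742188), (39.66801071166992, 17.054075241088867), 11.633633613586426) [[280.3999938964844, 155.5], [283.8999938964844, 138.8000030517578], [322.70001220703125, 146.8000030517578], [319.29998779296875, 163.5]] [[0.73060678 0.01487749 0.032     ]] [[0.7269, 0.0586], [0.7609, 0.0526], [0.7454, -0.0243], [0.7115, -0.018]]
[ 125  155  124  135 9818] [185.9454064  221.61499287] ((185.31141662597656, 221.56961059570312), (109.19422912597656, 95.3676528930664), 69.74353790283203) [[121.69999694824219, 186.89999389648438], [211.10000610351562, 153.8000030517578], [248.89999389648438, 256.29998779296875], [159.5, 289.29998779296875]] [[0.59402668 0.24077592 0.032     ]] [[0.663, 0.3752], [0.7296, 0.1962], [0.5279, 0.1152], [0.4617, 0.2887]]
[ 305  221   61   86 2404] [334.78993344 263.03410982] ((334.83856201171875, 262.8899841308594), (81.59656524658203, 38.306846618652344), 70.66519165039062) [[303.29998779296875, 230.6999969482422], [339.3999938964844, 218.10000610351562], [366.3999938964844, 295.0], [330.29998779296875, 307.70001220703125]] [[ 0.51672639 -0.04999976  0.032     ]] [[0.5784, 0.0114], [0.6039, -0.0582], [0.456, -0.1111], [0.4313, -0.0422]]
[ 441  242   59   85 2393] [470.73046385 282.89511074] ((470.6749267578125, 282.5926513671875), (37.11425018310547, 80.87106323242188), 19.486129760742188) [[439.70001220703125, 314.5], [466.70001220703125, 238.3000030517578], [501.70001220703125, 250.6999969482422], [474.70001220703125, 326.8999938964844]] [[ 0.48046903 -0.31461334  0.032     ]] [[0.4194, -0.2529], [0.5674, -0.3077], [0.5438, -0.3781], [0.3954, -0.322]]
[  2 453  27  27 583] [ 15.15951973 466.72212693] ((15.0, 466.0), (26.0, 26.0), 90.0) [[2.0, 453.0], [28.0, 453.0], [28.0, 479.0], [2.0, 479.0]] [[0.09057625 0.59671746 0.032     ]] [[0.1163, 0.627], [0.1232, 0.5648], [0.0678, 0.5677], [0.0595, 0.6309]]
```

View pics/t1.png

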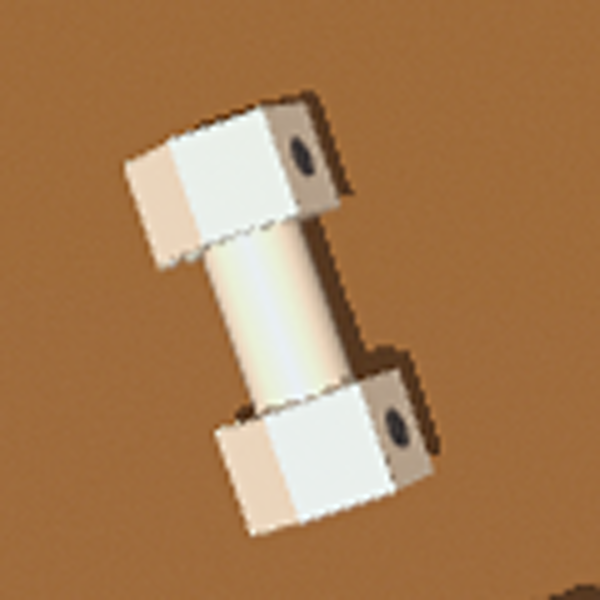

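View pics/s1.png

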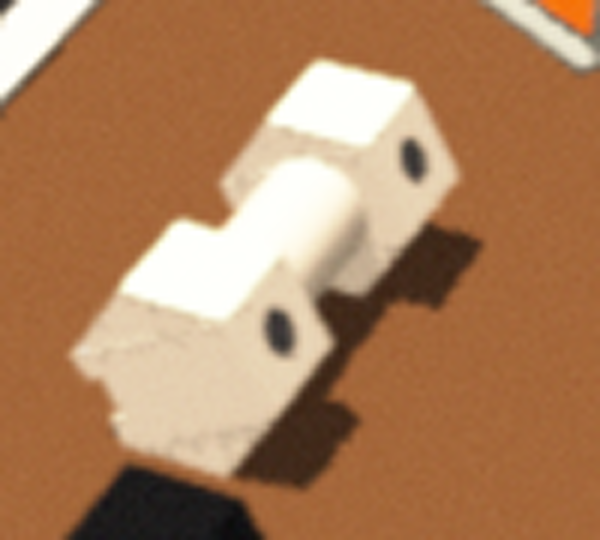

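View pics/t2.png

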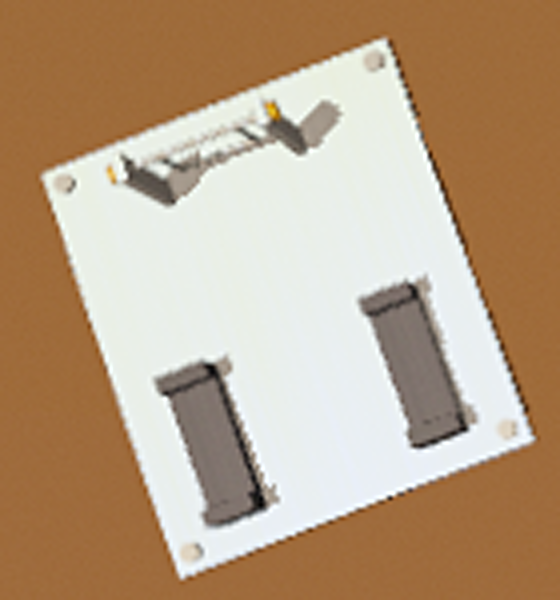

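View pics/s2.png

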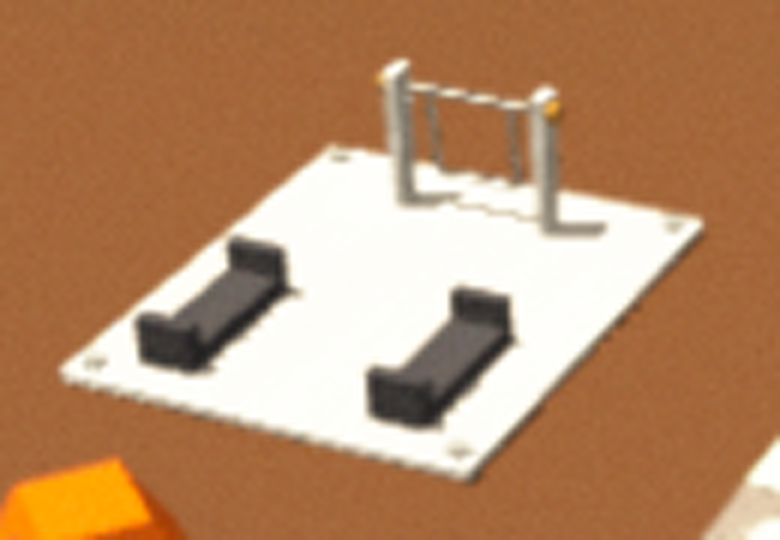

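Confirmed: the slot notch shows at the lower left of the end face in the side view (about (305,283)), and the dowels are on the right. Next I'll work out the block and frame poses.

```bash
python3 - <<'E'
from h import *
t=eyes.get_image("top"); s=eyes.get_image("side")
f=lambda c,k,o:(np.array(c,float)+.5)/k-.5+np.array(o)
A=f([(172,140),(262,108),(395,490),(300,523)],5,(280,200))
P=onz(t,A,.064); print("block top",P.round(4).tolist(),P.mean(0)); 
a=(P[0]+P[1]-P[2]-P[3])/2; print("axis",a,np.linalg.norm(a),np.degrees(np.arctan2(a[1],a[0])))
B=f([(320,60),(413,82),(227,320),(122,290)],6,(290,220))
Q=onz(s,B,.064); print("side",Q.round(4).tolist(),Q.mean(0)); a=(Q[0]+Q[1]-Q[2]-Q[3])/2; print(a,np.linalg.norm(a),np.degrees(np.arctan2(a[1],a[0])))
loc=np.array([(165,95),(165,-95),(-55,-95),(-55,95)])/1000
for d,C in((t,f([(42,172),(388,40),(533,438),(181,578)],4,(115,145))),(s,f([(330,148),(703,222),(470,480),(62,375)],6,(210,160)))):
    W=onz(d,C,.006)[:,:2]
    H=cv2.estimateAffinePartial2D(loc,W)[0]
    print("frame",H.round(4).tolist(),np.hypot(H[0,0],H[1,0]),np.degrees(np.arctan2(H[1,0],H[0,0])), (loc@H[:,:2].T+H[:,2]-W).round(4).tolist())
st=robot.get_state(); print(R.from_quat(st["ee_rot"]).as_matrix())
# black
E
```

```text
block top [[0.5809, -0.0099, 0.064], [0.5932, -0.0433, 0.064], [0.4522, -0.0935, 0.064], [0.4398, -0.0586, 0.064]] [ 0.51650743 -0.05132955  0.064     ]
axis [0.14106417 0.04950386 0.        ] 0.14949826611734016 19.33758100465138
side [[0.5817, -0.0075, 0.064], [0.5945, -0.0408, 0.064], [0.4527, -0.0935, 0.064], [0.4399, -0.0589, 0.064]] [ 0.51721662 -0.05019822  0.064     ]
[0.14179596 0.05207336 0.        ] 0.15105538195795737 20.16532985655826Traceback (most recent call last):
  File "<stdin>", line 12, in <module>
cv2.error: OpenCV(4.12.0) /io/opencv/modules/calib3d/src/ptsetreg.cpp:1108: error: (-215:Assertion failed) count >= 0 && to.checkVector(2) == count in function 'estimateAffinePartial2D'
```

```bash
cat >> h.py <<'E'
AX=np.radians(19.8)
def tool(ax,th,flip):
    """tool rotation for block axis heading ax (rad), tilt th (deg) about +a, tool z = flip*a, x down at th=0"""
    a=np.array([np.cos(ax),np.sin(ax),0]); x=np.array([0,0,-1.]); z=flip*a; y=np.cross(z,x)
    return R.from_rotvec(a*np.radians(th))*R.from_matrix(np.c_[x,y,z])
def rel(p,Rt,p0=None,R0=None):
    if p0 is None:
        s=robot.get_state(); p0=s["ee_pos"];R0=R.from_quat(s["ee_rot"])
    return np.r_[R0.inv().apply(np.array(p)-p0)*100,np.degrees((R0.inv()*Rt).as_rotvec())].round(2).tolist()
E
python3 - <<'E'
from h import *
t=eyes.get_image("top"); s=eyes.get_image("side")
f=lambda c,k,o:(np.array(c,float)+.5)/k-.5+np.array(o)
loc=np.array([(165,95),(165,-95),(-55,-95),(-55,95)])/1000
for d,C in((t,f([(42,172),(388,40),(533,438),(181,578)],4,(115,145))),(s,f([(330,148),(703,222),(470,480),(62,375)],6,(210,160)))):
    W=np.ascontiguousarray(onz(d,C,.006)[:,:2])
    H=cv2.estimateAffinePartial2D(loc,W,ransacReprojThreshold=.05)[0]
    print("frame",H.round(4).tolist(),np.hypot(H[0,0],H[1,0]),np.degrees(np.arctan2(H[1,0],H[0,0])), (loc@H[:,:2].T+H[:,2]-W).round(4).tolist())
st=robot.get_state(); print(R.from_quat(st["ee_rot"]).as_matrix().round(3))
c=np.array([.517,-.0507,.032])
for fl in (1,-1):
    T=tool(AX,-30,fl); d=T.as_matrix()[:,0]
    print(fl,T.as_matrix().round(2).tolist(),rel(c+.016*d-.12*d,T),rel(c+.016*d,T))
E
```

```text
frame [[0.9278, -0.3697, 0.5483], [0.3697, 0.9278, 0.2299]] 0.9987190250696942 21.726068555538426 [[-0.0006, -0.0008], [0.001, 0.0009], [-0.0011, -0.0004], [0.0007, 0.0003]]
frame [[0.9338, -0.3808, 0.5449], [0.3808, 0.9338, 0.2267]] 1.008467343373829 22.184373288980726 [[-0.0002, -0.0005], [0.0002, -0.0013], [0.0019, 0.0014], [-0.0019, 0.0005]]
[[-0.     0.276  0.961]
 [-0.     0.961 -0.276]
 [-1.    -0.     0.   ]]
1 [[0.17, -0.29, 0.94], [-0.47, 0.81, 0.34], [-0.87, -0.5, 0.0]] [10.93, -53.87, 48.05, -35.0, -9.38, -28.99] [21.32, -58.73, 51.56, -35.0, -9.38, -28.99]
-1 [[0.17, 0.29, -0.94], [-0.47, -0.81, -0.34], [-0.87, 0.5, -0.0]] [10.93, -53.87, 48.05, 139.99, -37.49, 12.13] [21.32, -58.73, 51.56, 139.99, -37.49, 12.13]
```

```bash
python3 -m crank '[[[0,-6,5,-4,-1,-3,-0.4],[0,-12,10,-8,-2,-6,-0.4],[0,-18,15,-12,-3,-9,-0.4],[0,-24,21,-16,-4,-13,-0.4],[0,-30,26,-20,-5,-16,-0.4],[1,-36,31,-24,-6,-19,-0.4],[2,-42,37,-28,-7,-22,-0.4],[4,-48,43,-32,-8,-26,-0.4],[8,-53,47,-35,-9.38,-28.99,-0.4],[10.9,-53.9,48,-35,-9.38,-28.99,-0.4]]]' 80; python3 - <<'E'
from h import *
c=np.array([.517,-.0507,.032])
T=tool(AX,-30,1); d=T.as_matrix()[:,0]
print(rel(c+.016*d-.12*d,T),rel(c+.016*d,T))
E
```

```text
time_s: 1.65
ee_pos: [0.4523, 0.0925, 0.1693]
ee_rot: [-0.298, 0.641, -0.062, 0.705]
contact_force: [1.3, -0.1, 0.2]
grip_width: 0.699
[9.33, -6.71, 1.2, 0.13, 0.14, -0.04] [21.33, -6.72, 1.17, 0.13, 0.14, -0.04]
```

```bash
python3 -m crank '[[[3,-5,0.9,0.1,0.1,0,-0.4],[6,-6.7,1.2,0.1,0.1,0,-0.4],[9.3,-6.7,1.2,0.1,0.1,0,-0.4],[9.3,-6.7,1.2,0.1,0.1,0,-0.4],[9.3,-6.7,1.2,0.1,0.1,0,-0.4],[9.3,-6.7,1.2,0.1,0.1,0,-0.4],[9.3,-6.7,1.2,0.1,0.1,0,-0.4],[9.3,-6.7,1.2,0.1,0.1,0,-0.4],[9.3,-6.7,1.2,0.1,0.1,0,-0.4],[9.3,-6.7,1.2,0.1,0.1,0,-0.4]]]'; python3 - <<'E'
from h import *
c=np.array([.517,-.0507,.032])
T=tool(AX,-30,1); d=T.as_matrix()[:,0]
print(rel(c+.016*d-.12*d,T),rel(c+.016*d,T))
t=eyes.get_image("top"); s=eyes.get_image("side")
crop(t,220,160,200,160,4,"pics/t3.png"); crop(s,230,130,200,180,3,"pics/s3.png")
E
```

```text
time_s: 2.9
ee_pos: [0.4982, -0.0013, 0.1227]
ee_rot: [-0.297, 0.642, -0.064, 0.704]
contact_force: [-0.3, -0.0, 0.4]
grip_width: 0.699
[0.09, -0.04, 0.1, -0.1, -0.09, -0.01] [12.09, -0.04, 0.12, -0.1, -0.09, -0.01]
```

View pics/t3.png

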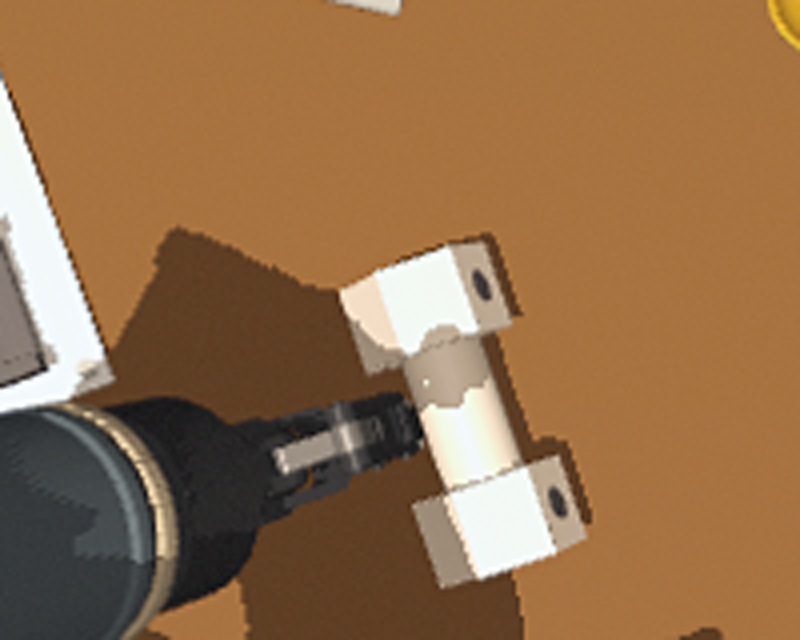

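View pics/s3.png

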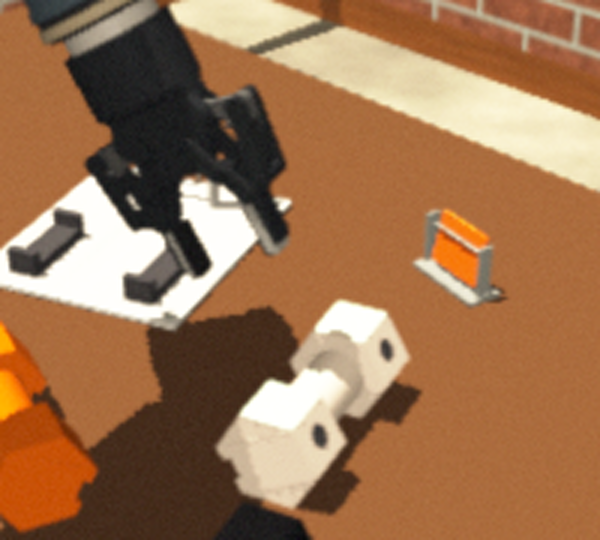

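The gripper is lined up with the waist, and the tips are over its middle at (425,420) in the top crop. Approaching along the tool axis.

```bash
python3 -m crank '[[[3,0,0.1,0,0,0,-0.4],[6,0,0.1,0,0,0,-0.4],[8.5,0,0.1,0,0,0,-0.4],[10.5,0,0.1,0,0,0,-0.4],[11.5,0,0.1,0,0,0,-0.4],[12,0,0.1,0,0,0,-0.4],[12,0,0.1,0,0,0,-0.4],[12,0,0.1,0,0,0,-0.4],[12,0,0.1,0,0,0,-0.4],[12,0,0.1,0,0,0,-0.4]]]' 80; python3 - <<'E'
from h import *
c=np.array([.517,-.0507,.032])
T=tool(AX,-30,1); d=T.as_matrix()[:,0]
print(rel(c+.016*d,T))
t=eyes.get_image("top"); s=eyes.get_image("side")
crop(t,240,180,160,140,5,"pics/t4.png"); crop(s,260,180,130,130,4,"pics/s4.png")
E
```

```text
time_s: 4.25
ee_pos: [0.5194, -0.0573, 0.019]
ee_rot: [-0.297, 0.642, -0.064, 0.704]
contact_force: [-0.7, 0.3, 0.0]
grip_width: 0.702
[0.12, -0.04, -0.0, -0.11, -0.06, -0.03]
```

View pics/s4.png

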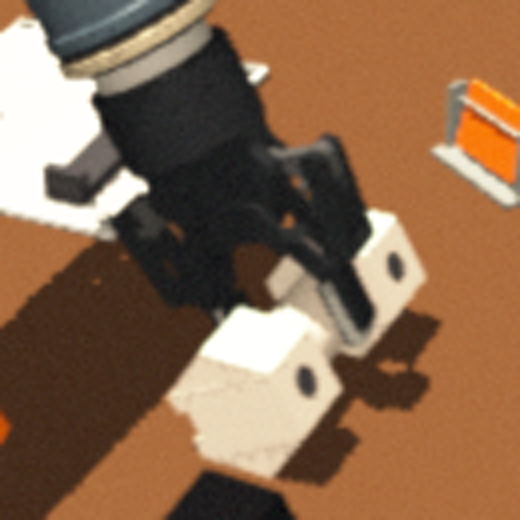

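The fingers straddle the waist and there's no table contact. Closing.

```bash
python3 -m crank '[[[0,0,0,0,0,0,-0.2],[0,0,0,0,0,0,-0.1],[0,0,0,0,0,0,0],[0,0,0,0,0,0,0.1],[0,0,0,0,0,0,0.3],[0,0,0,0,0,0,0.3],[0,0,0,0,0,0,0.3],[0,0,0,0,0,0,0.3],[0,0,0,0,0,0,0.3],[0,0,0,0,0,0,0.3]]]' 80; cat >> h.py <<'E'
def rollrows(lift=0.0):
    s=robot.get_state(); p0=s["ee_pos"];R0=R.from_quat(s["ee_rot"])
    z=R0.as_matrix()[:,2]; a=z*[1,1,0]; a/=np.linalg.norm(a); r=np.cross(a,[0,0,1])
    x=R0.as_matrix()[:,0]; k=(p0[2]-.032)/x[2]   # along approach to axis height
    c=p0-k*x; piv=c+r*.01848; piv[2]=0
    print("center est",c,"k",k,"tilt",np.degrees(np.arctan2(x@r,-x[2])))
    for i in range(1,11):
        q=R.from_rotvec(a*np.radians(6*i)); p=piv+q.apply(p0-piv)+[0,0,lift*np.sin(np.pi*i/10)]
        print(rel(p,q*R0,p0,R0))
E
python3 -c "
from h import *
rollrows(.001)"
```

```text
time_s: 5.6
ee_pos: [0.5193, -0.0575, 0.0192]
ee_rot: [-0.297, 0.642, -0.064, 0.704]
contact_force: [-3.5, 2.5, 8.7]
grip_width: 0.441
center est [ 0.51682406 -0.05049669  0.032     ] k 0.014806359481044171 tilt 30.009813842848786
[-0.01, -0.25, -0.0, -0.0, -0.0, 6.0]
[-0.0, -0.49, -0.0, -0.0, -0.0, 12.0]
[0.04, -0.72, -0.0, -0.0, -0.0, 18.0]
[0.11, -0.95, -0.0, -0.0, -0.0, 24.0]
[0.21, -1.16, -0.0, -0.01, -0.0, 30.0]
[0.34, -1.35, -0.0, -0.01, -0.0, 36.0]
[0.5, -1.52, -0.0, -0.01, -0.0, 42.0]
[0.68, -1.68, -0.0, -0.01, -0.01, 48.0]
[0.89, -1.81, -0.0, -0.01, -0.01, 54.0]
[1.11, -1.92, -0.0, -0.01, -0.01, 60.0]
```

```bash
python3 -m crank '[[[-0.01,-0.25,0,0,0,6,0.3],[0,-0.49,0,0,0,12,0.3],[0.04,-0.72,0,0,0,18,0.3],[0.11,-0.95,0,0,0,24,0.3],[0.21,-1.16,0,0,0,30,0.3],[0.34,-1.35,0,0,0,36,0.3],[0.5,-1.52,0,0,0,42,0.3],[0.68,-1.68,0,0,0,48,0.3],[0.89,-1.81,0,0,0,54,0.3],[1.11,-1.92,0,0,0,60,0.3]]]' ; python3 -m crank '[[[0,0,0,0,0,0,0.3],[0,0,0,0,0,0,0.3],[0,0,0,0,0,0,0.3],[0,0,0,0,0,0,0.3],[0,0,0,0,0,0,0.3],[0,0,0,0,0,0,0.3],[0,0,0,0,0,0,0.3],[0,0,0,0,0,0,0.3],[0,0,0,0,0,0,0.3],[0,0,0,0,0,0,0.3]]]'; python3 - <<'E'
from h import *
t=eyes.get_image("top"); s=eyes.get_image("side")
crop(t,280,180,160,140,5,"pics/t5.png"); crop(s,270,180,130,130,4,"pics/s5.png")
x=R.from_quat(robot.get_state()["ee_rot"]).as_matrix(); print(x.round(3))
E
```

```text
time_s: 6.85
ee_pos: [0.5266, -0.0795, 0.0193]
ee_rot: [0.065, 0.704, 0.298, 0.641]
contact_force: [-1.3, -1.3, 14.7]
grip_width: 0.44
time_s: 8.1
ee_pos: [0.5264, -0.0791, 0.0191]
ee_rot: [0.064, 0.705, 0.296, 0.641]
contact_force: [-1.7, -3.4, 10.5]
grip_width: 0.439
[[-0.169 -0.29   0.942]
 [ 0.471  0.816  0.336]
 [-0.866  0.5   -0.002]]
```

View pics/s5.png

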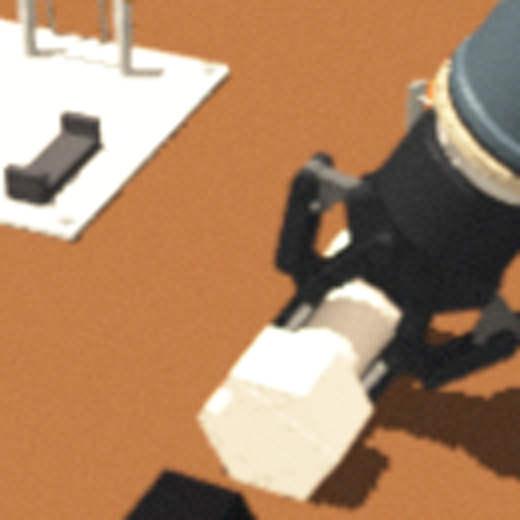

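View pics/t5.png

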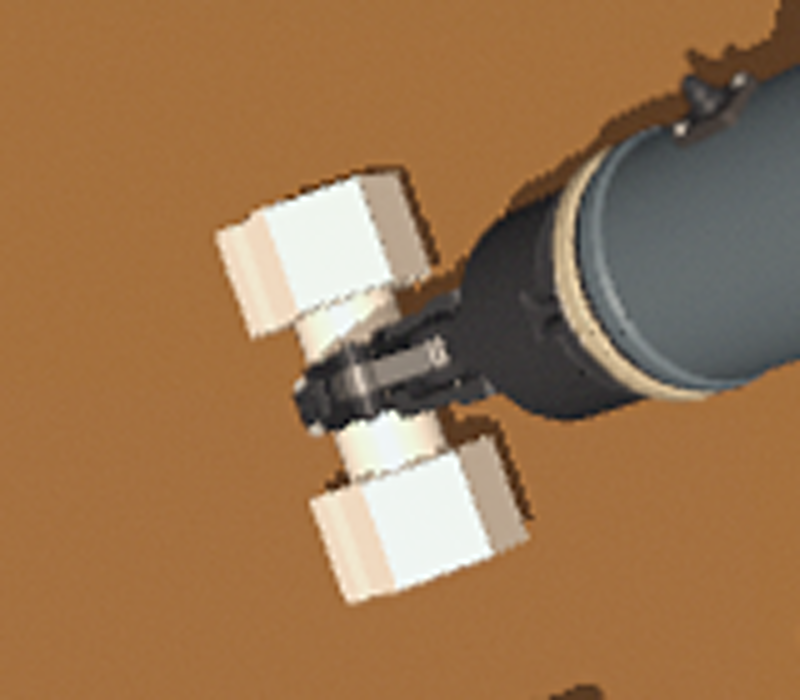

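The block rolled one step. The slot now shows on the upper-left flats, at (265,285) and (355,545) in the top crop. I'll release, back off and regrasp at −30°.

```bash
python3 -m crank '[[[0,0,0,0,0,0,0.0],[0,0,0,0,0,0,-0.4],[0,0,0,0,0,0,-0.4],[0,0,0,0,0,0,-0.4],[-2,0,0,0,0,0,-0.4],[-4,0,0,0,0,0,-0.4],[-7,0,0,0,0,0,-0.4],[-10,0,0,0,0,0,-0.4],[-13,0,0,0,0,0,-0.4],[-13,0,0,0,0,0,-0.4]]]' ; python3 - <<'E'
from h import *
t=eyes.get_image("top"); s=eyes.get_image("side")
crop(t,300,180,120,140,5,"pics/t6.png"); crop(s,290,200,120,120,5,"pics/s6.png")
p=np.array([.5264,-.0791,.0191]); x=np.array([-.169,.471,-.866]); print(p-x*((.0191-.032)/-.866))
E
```

```text
time_s: 9.45
ee_pos: [0.55, -0.1407, 0.1327]
ee_rot: [0.063, 0.704, 0.296, 0.643]
contact_force: [0.2, 0.4, 0.0]
grip_width: 0.701
[ 0.52891744 -0.08611605  0.032     ]
```

View pics/t6.png

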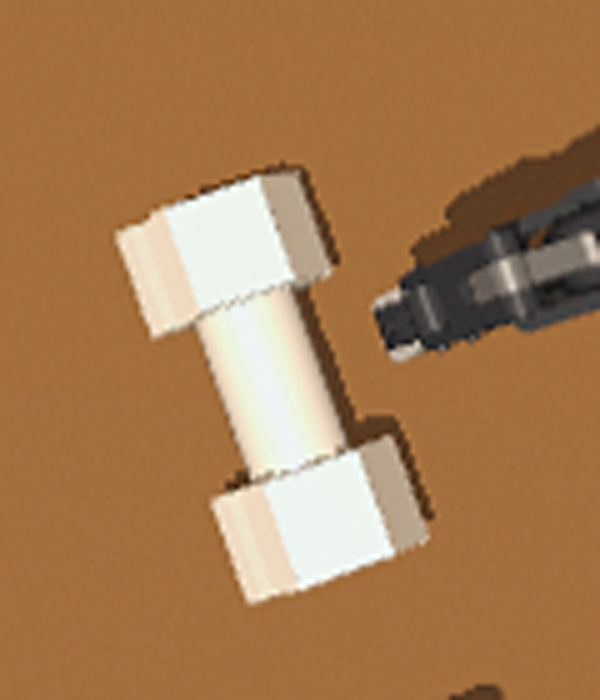

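View pics/s6.png

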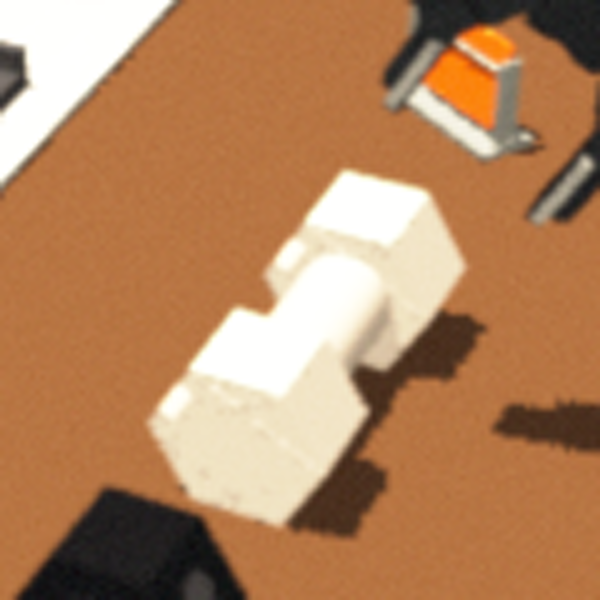

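```bash
python3 - <<'E'
from h import *
t=eyes.get_image("top"); s=eyes.get_image("side")
f=lambda c,k,o:(np.array(c,float)+.5)/k-.5+np.array(o)
for d,A in((t,f([(163,212),(260,177),(393,553),(298,588)],5,(300,180))),(s,f([(347,170),(432,192),(278,398),(190,370)],5,(290,200)))):
    P=onz(d,A,.064); a=(P[0]+P[1]-P[2]-P[3])/2
    print(P.mean(0),np.linalg.norm(a),np.degrees(np.arctan2(a[1],a[0])))
c=np.array([.529,-.086,.032]); T=tool(AX,-30,1); d=T.as_matrix()[:,0]
print(rel(c-.1*d,T),rel(c+.015*d,T))
T2=tool(AX,0,1); print(rel(c+[0,0,.16],T2))
E
```

```text
[ 0.52899967 -0.08691957  0.064     ] 0.14792872024066617 19.94933109183046
[ 0.52887133 -0.08676666  0.064     ] 0.15263609182494067 19.894168294005084
[6.35, 8.61, -0.01, -0.09, -0.1, -60.07] [12.09, -1.36, 0.02, -0.09, -0.1, -60.07]
[-2.5, 7.96, -0.01, -0.11, -0.07, -30.07]
```

```bash
python3 -m crank '[[[-2,1.5,0,0,0,-6,-0.4],[-3,4,0,0,0,-15,-0.4],[-2.5,6.5,0,0,0,-24,-0.4],[-1.5,8,0,0,0,-33,-0.4],[1,9,0,0,0,-42,-0.4],[4,9,0,0,0,-51,-0.4],[6.3,8.6,0,-0.1,-0.1,-60,-0.4],[6.3,8.6,0,-0.1,-0.1,-60,-0.4],[6.3,8.6,0,-0.1,-0.1,-60,-0.4],[6.3,8.6,0,-0.1,-0.1,-60,-0.4]]]' ; python3 - <<'E'
from h import *
c=np.array([.529,-.0864,.032]); T=tool(AX,-30,1); d=T.as_matrix()[:,0]
print(rel(c-.1*d,T),rel(c+.015*d,T))
E
```

```text
time_s: 10.9
ee_pos: [0.5129, -0.0404, 0.1198]
ee_rot: [-0.297, 0.642, -0.063, 0.704]
contact_force: [0.5, 0.4, -0.1]
grip_width: 0.7
[0.04, 0.17, -0.04, -0.1, -0.02, -0.06] [11.54, 0.16, -0.04, -0.1, -0.02, -0.06]
```

```bash
python3 -m crank '[[[3,0.1,0,0,0,0,-0.4],[6,0.1,0,0,0,0,-0.4],[8.5,0.1,0,0,0,0,-0.4],[10.5,0.1,0,0,0,0,-0.4],[11.5,0.1,0,0,0,0,-0.4],[11.5,0.1,0,0,0,0,-0.4],[11.5,0.1,0,0,0,0,-0.4],[11.5,0.1,0,0,0,0,-0.4],[11.5,0.1,0,0,0,0,-0.4],[11.5,0.1,0,0,0,0,-0.4]]]' 80 && python3 -m crank '[[[0,0,0,0,0,0,-0.2],[0,0,0,0,0,0,-0.1],[0,0,0,0,0,0,0],[0,0,0,0,0,0,0.1],[0,0,0,0,0,0,0.3],[0,0,0,0,0,0,0.3],[0,0,0,0,0,0,0.3],[0,0,0,0,0,0,0.3],[0,0,0,0,0,0,0.3],[0,0,0,0,0,0,0.3]]]' 80; python3 -c "
from h import *
rollrows(.001)"
```

```text
time_s: 12.15
ee_pos: [0.5324, -0.0928, 0.0198]
ee_rot: [-0.297, 0.641, -0.063, 0.705]
contact_force: [-0.1, 1.1, -0.5]
grip_width: 0.697
time_s: 13.4
ee_pos: [0.5322, -0.0928, 0.02]
ee_rot: [-0.297, 0.641, -0.063, 0.705]
contact_force: [-3.2, 2.1, 8.0]
grip_width: 0.449
center est [ 0.52984228 -0.0863023   0.032     ] k 0.013853286552565127 tilt 29.99970015849136
[-0.01, -0.26, 0.0, 0.01, 0.0, 6.0]
[-0.0, -0.51, 0.0, 0.01, 0.01, 12.0]
[0.04, -0.75, 0.0, 0.02, 0.01, 18.0]
[0.12, -0.99, 0.0, 0.03, 0.02, 24.0]
[0.22, -1.21, 0.0, 0.03, 0.02, 30.0]
[0.36, -1.41, 0.0, 0.04, 0.02, 36.0]
[0.52, -1.59, 0.0, 0.05, 0.03, 42.0]
[0.71, -1.75, 0.0, 0.05, 0.03, 48.0]
[0.93, -1.88, 0.0, 0.06, 0.04, 54.0]
[1.15, -2.0, 0.0, 0.07, 0.04, 60.0]
```

```bash
python3 -m crank '[[[-0.01,-0.26,0,0,0,6,0.3],[0,-0.51,0,0,0,12,0.3],[0.04,-0.75,0,0,0,18,0.3],[0.12,-0.99,0,0,0,24,0.3],[0.22,-1.21,0,0,0,30,0.3],[0.36,-1.41,0,0,0,36,0.3],[0.52,-1.59,0,0,0,42,0.3],[0.71,-1.75,0,0,0,48,0.3],[0.93,-1.88,0,0,0,54,0.3],[1.15,-2,0,0,0,60,0.3]]]' && python3 -m crank '[[[0,0,0,0,0,0,0.3],[0,0,0,0,0,0,0.3],[0,0,0,0,0,0,0.0],[0,0,0,0,0,0,-0.4],[0,0,0,0,0,0,-0.4],[0,0,0,0,0,0,-0.4],[-2,0,0,0,0,0,-0.4],[-5,0,0,0,0,0,-0.4],[-9,0,0,0,0,0,-0.4],[-13,0,0,0,0,0,-0.4]]]'; python3 - <<'E'
from h import *
t=eyes.get_image("top"); s=eyes.get_image("side")
crop(t,320,170,120,140,5,"pics/t7.png"); crop(s,300,200,120,120,5,"pics/s7.png")
E
```

```text
time_s: 14.65
ee_pos: [0.54, -0.1157, 0.0201]
ee_rot: [0.065, 0.704, 0.298, 0.641]
contact_force: [-0.1, -1.7, 11.2]
grip_width: 0.442
time_s: 15.9
ee_pos: [0.562, -0.1765, 0.1333]
ee_rot: [0.063, 0.704, 0.298, 0.642]
contact_force: [0.8, 0.5, -0.1]
grip_width: 0.701
```

View pics/t7.png

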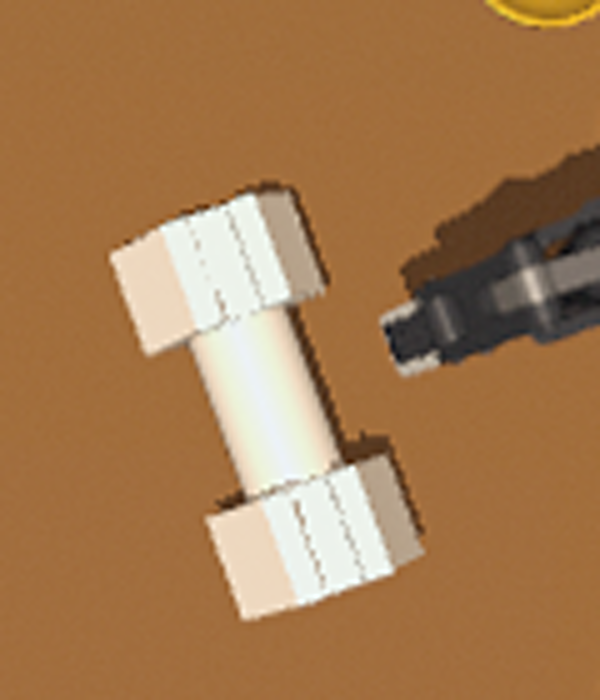

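View pics/s7.png

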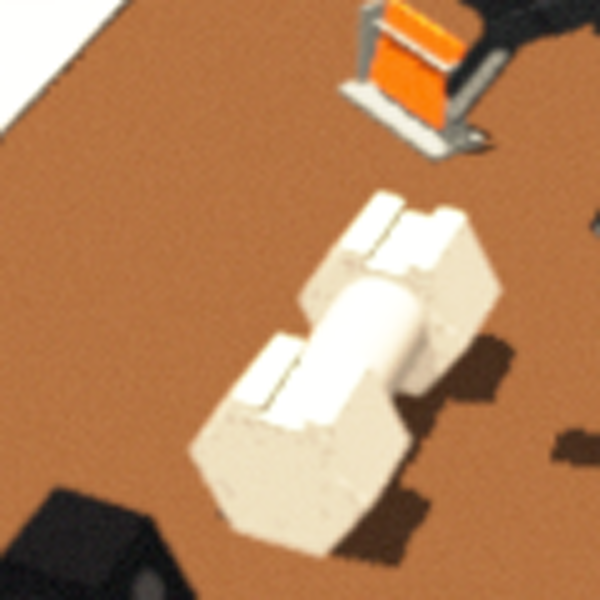

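The slot now faces straight up and both heads lie flat, with the slot lines at (225,255) and (330,540) in the top crop. Next I'll measure the block and get a closer look at the saddles.

```bash
python3 - <<'E'
from h import *
t=eyes.get_image("top"); s=eyes.get_image("side")
f=lambda c,k,o:(np.array(c,float)+.5)/k-.5+np.array(o)
for d,A in((t,f([(163,230),(257,193),(393,573),(298,605)],5,(320,170))),(s,f([(382,190),(467,212),(322,428),(230,402)],5,(300,200)))):
    P=onz(d,A,.064); a=(P[0]+P[1]-P[2]-P[3])/2
    print(P.mean(0),np.linalg.norm(a),np.degrees(np.arctan2(a[1],a[0])))
c=np.array([.542,-.122,.032]); T=tool(AX,0,1)
print(rel(c+[0,0,.1],T),rel(c-[0,0,.02],T),robot.get_state()["joints"].round(2))
crop(t,145,205,100,75,8,"pics/t8.png"); crop(s,225,190,85,50,9,"pics/s8.png")
E
```

```text
[ 0.54137711 -0.12380705  0.064     ] 0.1489944221314101 19.911419250929008
[ 0.54102948 -0.12253555  0.064     ] 0.15576864298535964 20.114446458251166
[2.92, 4.98, -0.07, -0.04, 0.11, -29.96] [13.32, -1.01, -0.09, -0.04, 0.11, -29.96] [ 0.92  0.92 -0.95  1.46  0.25  1.31  1.93]
```

View pics/t8.png

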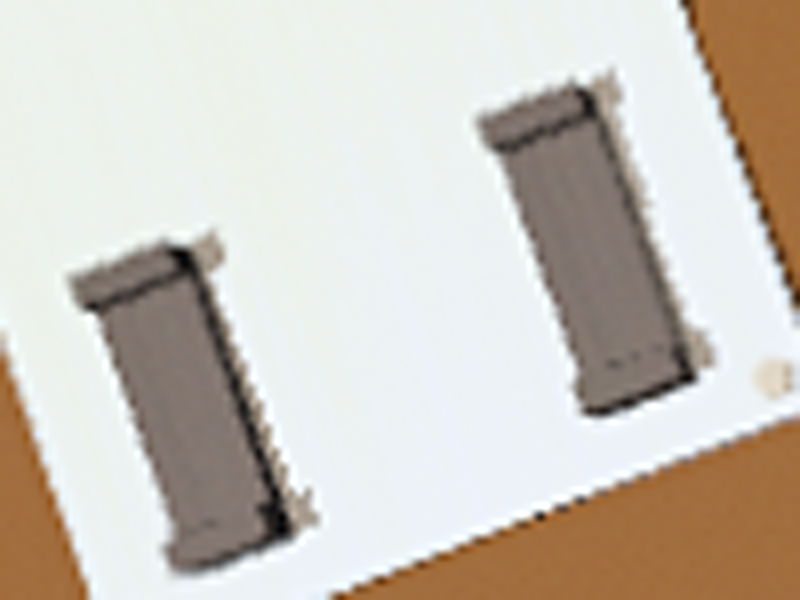

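View pics/s8.png

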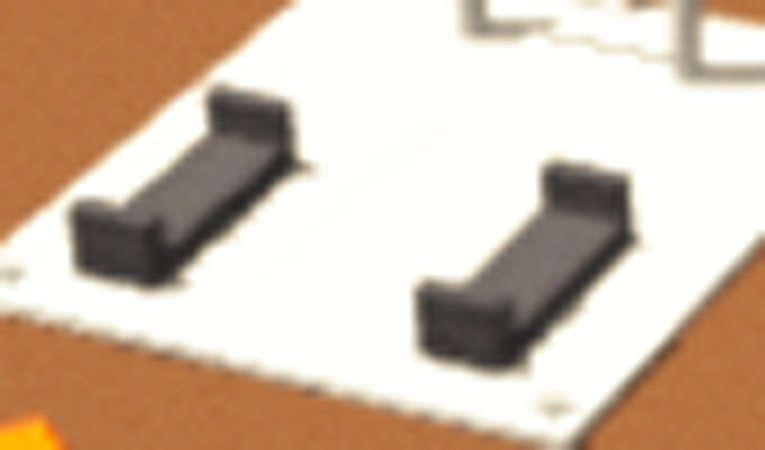

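```bash
python3 - <<'E'
from h import *
t=eyes.get_image("top"); s=eyes.get_image("side")
f=lambda c,k,o:(np.array(c,float)+.5)/k-.5+np.array(o)
loc=np.array([(30.5,67),(30.5,41),(30.5,-41),(30.5,-67),(-30.5,67),(-30.5,41),(-30.5,-41),(-30.5,-67)])/1000
T=f([(95,305),(190,268),(505,150),(598,118),(175,532),(265,505),(582,372),(680,345)],8,(145,205))
S=f([(207,135),(290,160),(545,205),(628,232),(85,200),(165,222),(428,282),(512,306)],9,(225,190))
for d,C in((t,T),(s,S)):
    W=np.r_[onz(d,C[:4],.016),onz(d,C[4:],.028)][:,:2]
    m=W.mean(0); q=(loc-loc.mean(0)); w=W-m
    th=np.arctan2((q[:,0]*w[:,1]-q[:,1]*w[:,0]).sum(),(q*w).sum()); c,sn=np.cos(th),np.sin(th)
    print(m,np.degrees(th),(q@np.array([[c,sn],[-sn,c]])-w).round(4).tolist())
# plate centre, offset 55mm along x
loc=np.array([(165,95),(165,-95),(-55,-95),(-55,95)])/1000
for d,C in((t,f([(42,172),(388,40),(533,438),(181,578)],4,(115,145))),(s,f([(330,148),(703,222),(470,480),(62,375)],6,(210,160)))):
    W=onz(d,C,.006)[:,:2]; th=np.radians(21.9); print(W.mean(0)-.055*np.array([np.cos(th),np.sin(th)]))
E
```

```text
[0.54925806 0.22868379] 21.822782222299484 [[-0.0008, -0.0019], [-0.0006, -0.0022], [-0.0003, 0.0002], [0.0012, -0.0009], [-0.0012, 0.0021], [0.0015, 0.0002], [-0.0013, 0.0014], [0.0015, 0.001]]
[0.54578801 0.22658217] 21.857211559046394 [[-0.0007, -0.0018], [0.0009, 0.0026], [-0.0031, -0.0029], [-0.0, 0.0004], [-0.0004, -0.0003], [0.0007, 0.001], [0.0005, 0.0001], [0.0022, 0.0009]]
[0.54830118 0.22967795]
[0.54519613 0.22716348]
```

```bash
python3 -m crank '[[[0,2,0,0,0,-8,-0.4],[1,4,0,0,0,-16,-0.4],[2,5,0,0,0,-24,-0.4],[2.9,5,0,0,0,-30,-0.4],[2.9,5,0,0,0,-30,-0.4],[2.9,5,0,0,0,-30,-0.4],[2.9,5,0,0,0,-30,-0.4],[2.9,5,0,0,0,-30,-0.4],[2.9,5,0,0,0,-30,-0.4],[2.9,5,0,0,0,-30,-0.4]]]'; python3 - <<'E'
from h import *
c=np.array([.5413,-.123,.032]); T=tool(AX,0,1)
print(rel(c-[0,0,.02],T),robot.get_state()["joints"].round(2))
E
```

```text
time_s: 17.45
ee_pos: [0.5424, -0.1218, 0.1321]
ee_rot: [-0.121, 0.696, 0.121, 0.697]
contact_force: [-0.3, -0.3, -0.6]
grip_width: 0.7
[12.01, -0.09, -0.16, -0.06, 0.06, -0.03] [ 0.65  0.61 -0.79  1.86  0.54  0.9   1.51]
```

```bash
python3 -m crank '[[[3,-0.1,-0.15,0,0,0,-0.4],[6,-0.1,-0.15,0,0,0,-0.4],[9,-0.1,-0.15,0,0,0,-0.4],[11,-0.1,-0.15,0,0,0,-0.4],[12,-0.1,-0.15,0,0,0,-0.4],[12,-0.1,-0.15,0,0,0,-0.4],[12,-0.1,-0.15,0,0,0,-0.4],[12,-0.1,-0.15,0,0,0,-0.2],[12,-0.1,-0.15,0,0,0,-0.1],[12,-0.1,-0.15,0,0,0,0]]]' 80 && python3 -m crank '[[[0,0,0,0,0,0,0.3],[0,0,0,0,0,0,0.3],[0,0,0,0,0,0,0.3],[0,0,0,0,0,0,0.3],[0,0,0,0,0,0,0.3],[-1,0,0,0,0,0,0.3],[-2,0,0,0,0,0,0.3],[-3,0,0,0,0,0,0.3],[-5,0,0,0,0,0,0.3],[-7,0,0,0,0,0,0.3]]]'; python3 - <<'E'
from h import *
print(robot.get_state()["joints"].round(2))
C=np.array([.5475,.2283,.016])
for ang in (111.85,-68.15):
    T=tool(np.radians(ang),0,1); print(rel(C+[0,0,.1],T))
t=eyes.get_image("top"); s=eyes.get_image("side")
crop(t,320,170,120,120,5,"pics/t9.png"); crop(s,300,160,150,150,4,"pics/s9.png")
E
```

```text
time_s: 18.7
ee_pos: [0.5416, -0.123, 0.0124]
ee_rot: [-0.121, 0.696, 0.121, 0.697]
contact_force: [-0.1, 0.1, 0.2]
grip_width: 0.5
time_s: 19.95
ee_pos: [0.5412, -0.123, 0.0831]
ee_rot: [-0.121, 0.696, 0.122, 0.697]
contact_force: [0.6, -0.2, -4.2]
grip_width: 0.444
[ 0.61  0.67 -0.74  1.91  0.62  0.81  1.45]
[-3.27, 32.85, 12.47, -92.09, 0.06, 0.03]
[-3.27, 32.85, 12.47, 87.91, 0.03, -0.06]
```

View pics/s9.png

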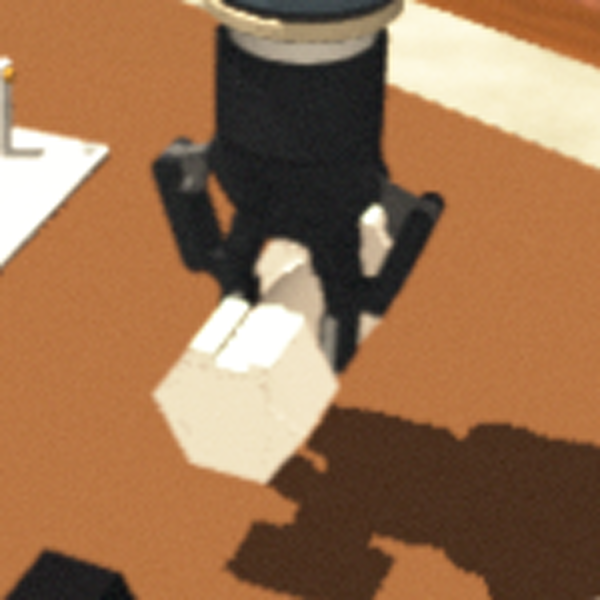

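View pics/t9.png

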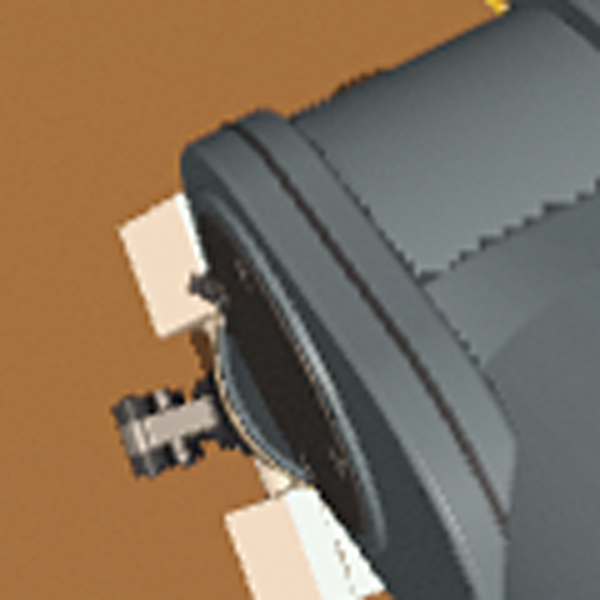

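The block is held level about 70 mm up, slot still up, and the wrist carries about 4 N. Moving it over to the frame, turning +88° about the tool x axis.

```bash
python3 -m crank '[[[-2,1,0.4,3,0,0,0.3],[-4,3,1.1,8,0,0,0.3],[-6,6,2.3,16,0,0,0.3],[-7,9.5,3.6,25,0,0,0.3],[-7,13,4.9,34,0,0,0.3],[-7,16.5,6.3,43,0,0,0.3],[-7,20,7.6,52,0,0,0.3],[-7,23.5,8.9,61,0,0,0.3],[-7,26.5,10.1,70,0,0,0.3],[-7,29,11,77,0,0,0.3]]]'; python3 - <<'E'
from h import *
print(robot.get_state()["joints"].round(2))
C=np.array([.5475,.2283,.016])
T=tool(np.radians(-68.15),0,1); print(rel(C+[0,0,.1],T))
E
```

```text
time_s: 21.3
ee_pos: [0.5463, 0.1886, 0.1517]
ee_rot: [0.34, 0.62, -0.34, 0.62]
contact_force: [0.5, -1.2, -4.1]
grip_width: 0.442
[-0.14  0.54 -0.42  1.79  0.28  0.87 -0.12]
[3.57, 2.24, -3.28, 10.72, -0.01, -0.03]
```

```bash
python3 -m crank '[[[0,0.8,-1.2,4,0,0,0.3],[0.5,1.6,-2.2,7,0,0,0.3],[1.5,2.1,-3,10,0,0,0.3],[2.5,2.2,-3.3,10.7,0,0,0.3],[3.5,2.2,-3.3,10.7,0,0,0.3],[3.5,2.2,-3.3,10.7,0,0,0.3],[3.5,2.2,-3.3,10.7,0,0,0.3],[3.5,2.2,-3.3,10.7,0,0,0.3],[3.5,2.2,-3.3,10.7,0,0,0.3],[3.5,2.2,-3.3,10.7,0,0,0.3]]]'; python3 - <<'E'
from h import *
C=np.array([.5475,.2283,.016])
T=tool(np.radians(-68.15),0,1); print(rel(C+[0,0,.1],T))
t=eyes.get_image("top"); s=eyes.get_image("side")
crop(t,115,145,150,150,4,"pics/t10.png"); crop(s,200,120,140,130,5,"pics/s10.png")
E
```

```text
time_s: 22.55
ee_pos: [0.5475, 0.2267, 0.1175]
ee_rot: [0.396, 0.586, -0.395, 0.587]
contact_force: [-0.1, -0.5, -4.8]
grip_width: 0.446
[0.15, 0.06, -0.15, 0.21, -0.01, -0.08]
```

View pics/s10.png

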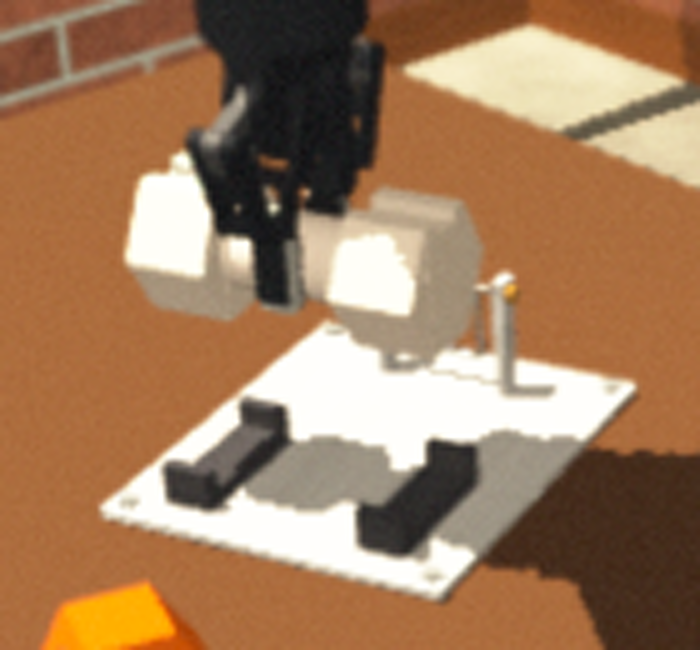

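View pics/t10.png

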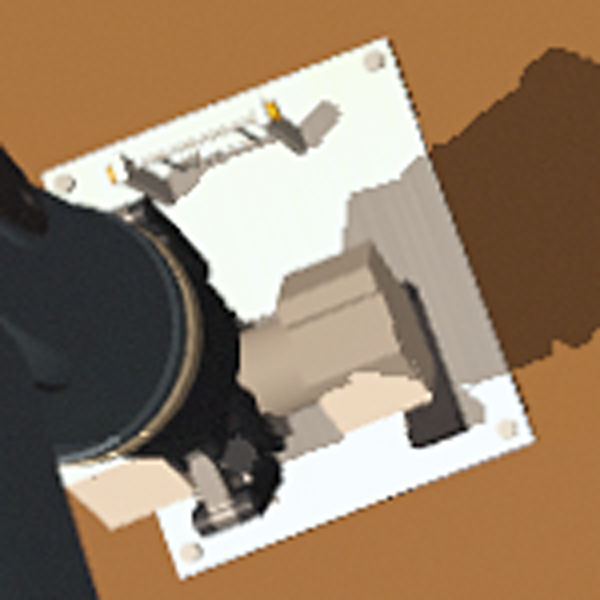

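```bash
python3 -m crank '[[[1.5,0.05,-0.15,0.2,0,0,0.3],[3,0.05,-0.15,0.2,0,0,0.3],[4.5,0.05,-0.15,0.2,0,0,0.3],[5.8,0.05,-0.15,0.2,0,0,0.3],[6.5,0.05,-0.15,0.2,0,0,0.3],[7,0.05,-0.15,0.2,0,0,0.3],[7.4,0.05,-0.15,0.2,0,0,0.3],[7.4,0.05,-0.15,0.2,0,0,0.3],[7.4,0.05,-0.15,0.2,0,0,0.3],[7.4,0.05,-0.15,0.2,0,0,0.3]]]'; python3 - <<'E'
from h import *
C=np.array([.5475,.2283,.016])
T=tool(np.radians(-68.15),0,1); print(rel(C+[0,0,.0124],T))
t=eyes.get_image("top"); s=eyes.get_image("side")
crop(t,115,145,150,150,4,"pics/t11.png"); crop(s,200,140,130,110,6,"pics/s11.png")
E
```

```text
time_s: 23.9
ee_pos: [0.5476, 0.2284, 0.0437]
ee_rot: [0.397, 0.585, -0.396, 0.586]
contact_force: [0.7, -0.0, -5.3]
grip_width: 0.445
[1.53, -0.02, 0.01, 0.01, -0.01, -0.09]
```

View pics/s11.png

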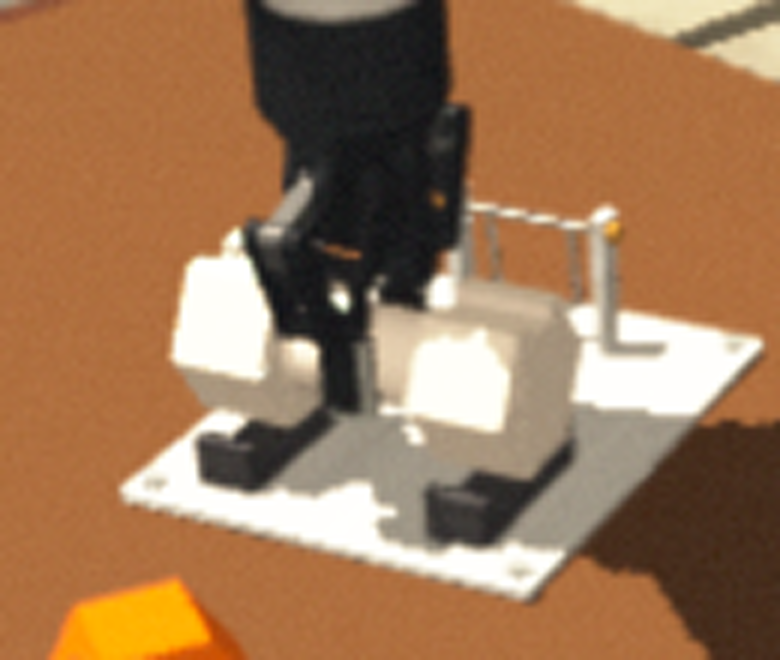

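View pics/t11.png

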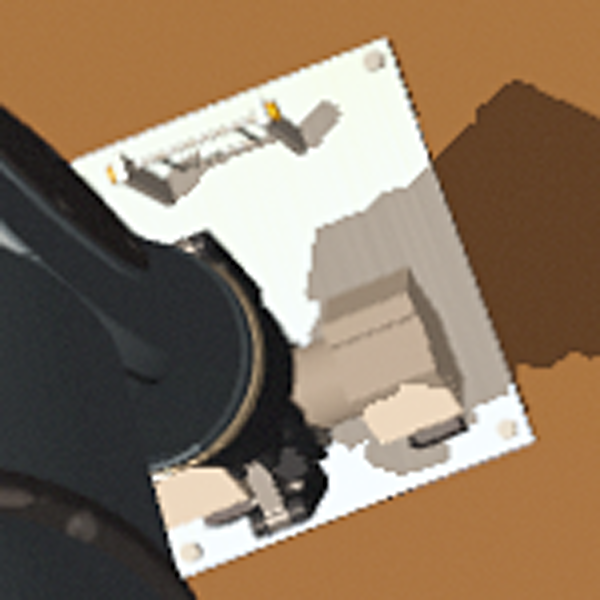

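It's centred over both saddles, with the visible lips just outside the head's lower corners. Easing down.

```bash
python3 -m crank '[[[0.4,0,0,0,0,0,0.3],[0.8,0,0,0,0,0,0.3],[1.0,0,0,0,0,0,0.3],[1.1,0,0,0,0,0,0.3],[1.2,0,0,0,0,0,0.3],[1.3,0,0,0,0,0,0.3],[1.35,0,0,0,0,0,0.3],[1.4,0,0,0,0,0,0.3],[1.4,0,0,0,0,0,0.3],[1.4,0,0,0,0,0,0.3]]]'; python3 - <<'E'
from h import *
s=robot.get_state(); print(s["ee_pos"],s["contact_force"],s["ft_torque"])
C=np.array([.5475,.2283,.016])
T=tool(np.radians(-68.15),0,1); print(rel(C+[0,0,.0124],T))
d=eyes.get_image("side"); crop(d,200,140,130,110,6,"pics/s12.png")
E
```

```text
time_s: 25.25
ee_pos: [0.5475, 0.2284, 0.0294]
ee_rot: [0.397, 0.586, -0.396, 0.586]
contact_force: [0.1, 0.0, -4.8]
grip_width: 0.448
[0.54747391 0.22839551 0.02940116] [ 0.13496202  0.03677607 -4.77059691] [-0.01393227  0.00124177  0.04100255]
[0.1, -0.0, 0.01, 0.01, -0.01, -0.07]
```

View pics/s12.png

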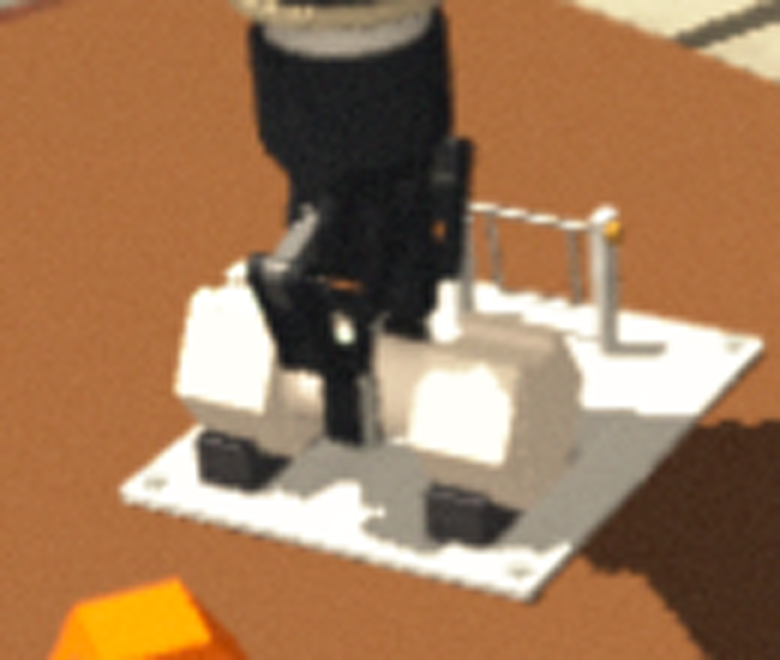

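The block is between the lips and hasn't touched down: the wrist still carries the full 4.8 N. I'll creep the last millimetre.

```bash
python3 -m crank '[[[0.02,0,0,0,0,0,0.3],[0.04,0,0,0,0,0,0.3],[0.06,0,0,0,0,0,0.3],[0.08,0,0,0,0,0,0.3],[0.1,0,0,0,0,0,0.3],[0.11,0,0,0,0,0,0.3],[0.12,0,0,0,0,0,0.3],[0.12,0,0,0,0,0,0.3],[0.12,0,0,0,0,0,0.3],[0.12,0,0,0,0,0,0.3]]]'
```

```text
time_s: 26.55
ee_pos: [0.5475, 0.2284, 0.0287]
ee_rot: [0.397, 0.585, -0.396, 0.586]
contact_force: [-2.4, -0.9, 6.4]
grip_width: 0.444
```

The vertical force went from −4.8 to +6.4 N, so the block is seated. Opening slowly.

```bash
python3 -m crank '[[[0,0,0,0,0,0,0.15],[0,0,0,0,0,0,0.1],[0,0,0,0,0,0,0.05],[0,0,0,0,0,0,0],[0,0,0,0,0,0,-0.1],[0,0,0,0,0,0,-0.2],[0,0,0,0,0,0,-0.3],[0,0,0,0,0,0,-0.4],[0,0,0,0,0,0,-0.4],[0,0,0,0,0,0,-0.4]]]' 20 && python3 -m crank '[[[-0.5,0,0,0,0,0,-0.4],[-1.5,0,0,0,0,0,-0.4],[-3,0,0,0,0,0,-0.4],[-5,0,0,0,0,0,-0.4],[-8,0,0,0,0,0,-0.4],[-12,0,0,0,0,0,-0.4],[-16,0,0,0,0,0,-0.4],[-20,0,0,0,0,0,-0.4],[-20,0,0,0,0,0,-0.4],[-20,0,0,0,0,0,-0.4]]]'; python3 - <<'E'
from h import *
print(R.from_quat(robot.get_state()["ee_rot"]).as_matrix().round(2))
d=eyes.get_image("side"); crop(d,200,140,130,110,6,"pics/s13.png")
E
```

```text
time_s: 27.8
ee_pos: [0.5474, 0.2284, 0.0281]
ee_rot: [0.396, 0.586, -0.396, 0.586]
contact_force: [0.1, 0.1, -0.3]
grip_width: 0.698
time_s: 29.05
ee_pos: [0.547, 0.228, 0.2285]
ee_rot: [0.397, 0.585, -0.396, 0.586]
contact_force: [-0.6, -0.2, -0.7]
grip_width: 0.7
[[ 0.    0.93  0.37]
 [ 0.    0.37 -0.93]
 [-1.    0.    0.  ]]
```

View pics/s13.png

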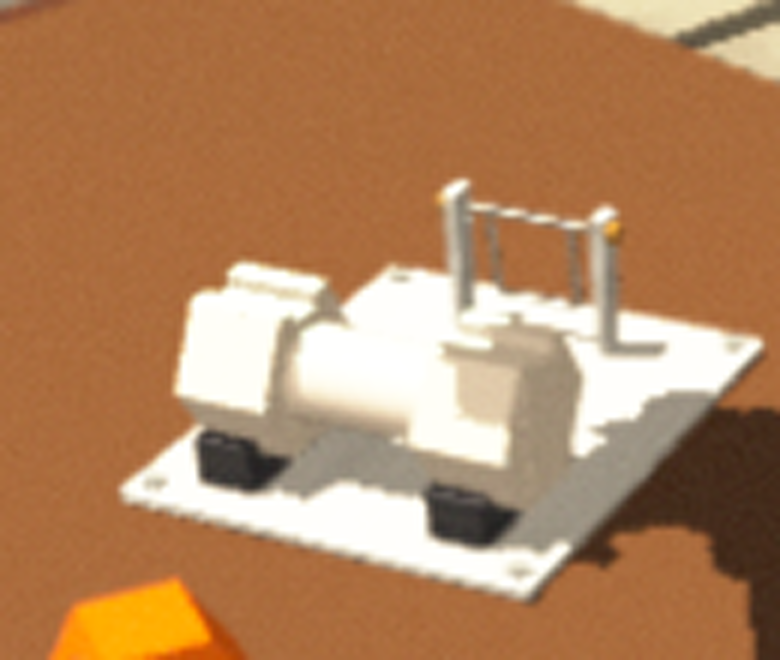

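It's seated and released. I'll move the arm clear for a final check from above.

```bash
python3 -m crank '[[[0,0,4,0,0,0,-0.4],[0,0,9,0,0,0,-0.4],[0,0,14,0,0,0,-0.4],[0,0,19,0,0,0,-0.4],[0,0,24,0,0,0,-0.4],[0,0,28,0,0,0,-0.4],[0,0,30,0,0,0,-0.4],[0,0,30,0,0,0,-0.4],[0,0,30,0,0,0,-0.4],[0,0,30,0,0,0,-0.4]]]'; python3 - <<'E'
from h import *
t=eyes.get_image("top"); cv2.imwrite("pics/t14f.png",t["img"][:,:,::-1]); crop(t,115,145,140,150,4,"pics/t14.png")
s=eyes.get_image("side"); cv2.imwrite("pics/s14f.png",s["img"][:,:,::-1])
E
```

```text
time_s: 30.35
ee_pos: [0.6587, -0.0479, 0.2283]
ee_rot: [0.396, 0.586, -0.395, 0.586]
contact_force: [-0.3, 0.5, -0.2]
grip_width: 0.702
```

View pics/t14.png

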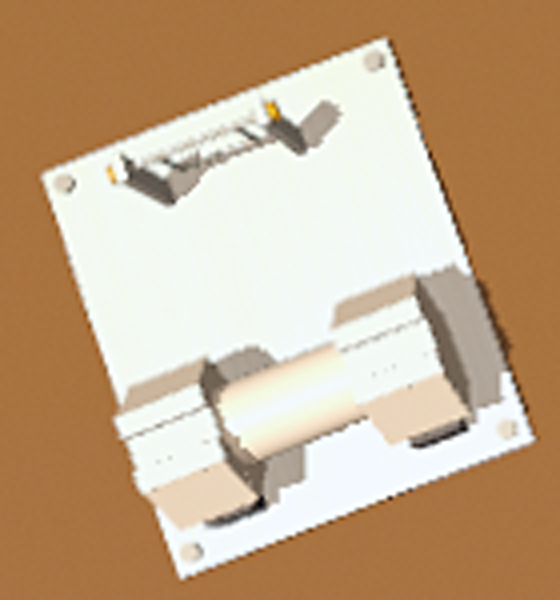

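View pics/s14f.png

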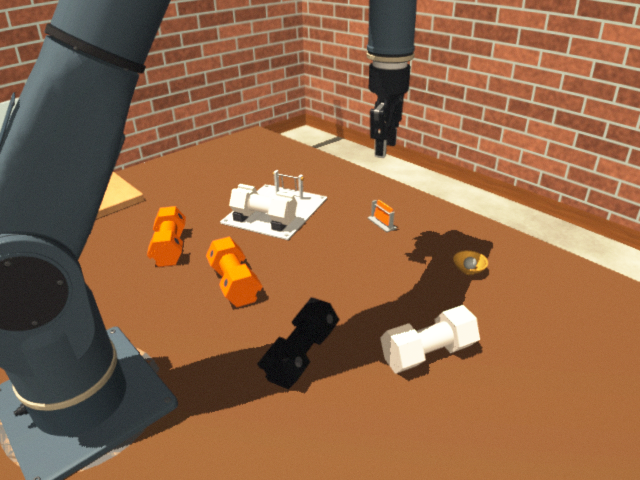

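View pics/t14f.png

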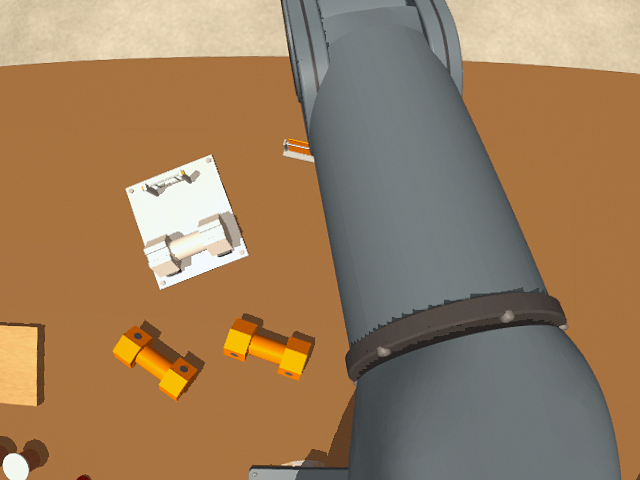

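```bash
python3 - <<'E'
from h import *
t=eyes.get_image("top")
f=lambda c,k,o:(np.array(c,float)+.5)/k-.5+np.array(o)
P=onz(t,f([(115,418),(145,490),(440,375),(412,297)],4,(115,145)),.080); a=(P[2]+P[3]-P[0]-P[1])/2
print(P.mean(0),np.linalg.norm(a),np.degrees(np.arctan2(a[1],a[0])),np.linalg.norm(P[0]-P[1]),np.linalg.norm(P[2]-P[3]))
E
```

```text
[0.54745205 0.22830251 0.08      ] 0.14774751296322122 -67.7997888169263 0.036495054593967964 0.038475566334638056
```

The top flat measures centred at (0.5475, 0.2283), heading −67.8°. That matches the cradle, and the flat is level at both ends, so I'm handing in.

```bash
python3 -c "
from cell import finish_job
print(finish_job())"
```

```text
the job is handed in; nothing more can be done
None
```

I rolled the slotted block over by its waist in two 60° steps until the slot faced straight up. After checking that it lay flat, I lifted it level, lowered it into the two saddles and let go. I handed it in at about 30 s of the 67 s allowed.

**Seating:** when it touched down, the vertical wrist force went from −4.8 N to +6.4 N. After release it was about 0.

**Final position:** the top view puts the block's centre at (0.5475, 0.2283), matching the cradle position I had measured. Its heading is −67.8° against −68.2° wanted, with the slot up and a head between the lips of each saddle.

**Other objects:** the plain block, the look-alikes, the spinner and the cup with its ball look unmoved in the last side view. The arm hid part of the top view, so I couldn't confirm all of them from above.

**Disagreement between views:** the two cameras put the frame 3–4 mm apart. I used a point between them, and that is within the saddles' 5 mm of play.

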